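# Press a label holder home behind a shelf lip

## Task

Take the blue label holder out of its dock and push it, upright and with its white card facing the robot, down behind the metal lip on the front edge of the small white shelf, pressing the red spring strip in there down to its stop. Finish while still gripping it and pressing it fully home, so that a colleague could tighten the locking screws: do not let go or ease off. Leave the yellow holder in the dock and the jar, the dropper bottle and the timer where they are.

Things in the scene. Friction and masses are not known exactly. Their poses are not given: they have to be found in the camera images.
- holder_blue: loose blue plate 8 (x) x 70 (y) x 76 (z) mm, about 60 g, its lowest 5 mm thinned to a 5 x 66 mm foot; white card on its -x face. Origin at the centre of its underside, z up, y along the plate. Stands in either slot of the dock, underside 6 mm above the worktop, upper 56 mm showing. Grip it across its 8 mm, in its upper 35 mm
- holder_blue_card (a point): middle of the white card face of the blue holder, 49 mm above its underside and 4 mm to the -x side
- holder_yellow: yellow holder of the same shape, in the other slot of the dock; it stays there
- dock: fixed grey dock block 46 (x) x 192 (y) x 26 (z) mm with two upright slots 11 mm by 76 mm and 20 mm deep, centred 47 mm either side of its middle along y; origin at the centre of its underside
- rack: fixed small shelf, white board 260 mm wide (y), 111 mm deep (x), top 50 mm above the worktop, on side legs. Along the middle of its front (-x) edge an aluminium lip 4 mm thick forms a label slot, open upward (see slot). Origin on the worktop under the middle of the slot; x points away from the robot into the shelf, y along the lip, z up
- slot (a point): middle of the slot, 30 mm above the worktop, on the red strip when that is up; axes as the rack's. Slot 10.5 mm wide (x) between the board's black front edge (50 mm high) and the lip (straight to 41 mm, then flared forward, its edge 53 mm high and 16 mm in front of the slot's middle); 104 mm long (y) between black end blocks 42 mm high, each with a black locking screw in front
- seat (a joint): red spring strip 9 x 92 mm at the bottom of the slot, on which the holder's foot comes to stand: 0 = up (top face 30 mm above the worktop), 0.008 m = pressed down to its stop (top face 22 mm above the worktop). It pushes back with about 4 N at the top and 8.5 N at the stop, and springs up when let go
- jar: small white jar, diameter 62 mm, 60 mm high, standing on the shelf's board near its left end; origin at the centre of its underside
- dropper: small clear dropper bottle with a white cap, diameter 32 mm, 75 mm high, standing on the board near its right end; origin at the centre of its underside
- timer: white bench timer 38x66x62 mm standing on the worktop to the left; origin at the centre of its underside

How it is judged:
By the outcome, as a careful person would: the job done as asked, in the order asked, and still so for the second after the job is handed in, while the arm keeps its last pose, push and grip.
It also fails if it takes over 37 s, if anything falls off the work surface, if the arm or the gripper's body presses on something with over 40 N, if the wrist force passes 120 N, or if a joint passes its speed limit or range.

## Robot

A 7-joint arm with a two-finger parallel gripper is mounted at the origin on a cart in front of the work surface, level with it; the furniture and walls round the work are solid. World frame = base frame: x ahead of the robot, y to its left, z up, the work surface at z = 0. Lengths are in m, angles in rad, forces in N, time in s.
With the tool pointing down it reaches from about 0.425 to 0.875 m from the base axis. Payload 4.7 kg.
Tool frame: the origin (TCP) lies midway between the tips of the shut fingers; the grasp point (between the pads) lies 19 mm behind it; y points along the fingers, z is the direction in which the jaws open and shut, and the axes are right-handed (so a half turn about y gives the same grasp; the last joint's range is limited). The gripper opens to 87 mm and grips with 3 to 60 N. Pads are 19 mm wide; open, the fingers measure 117 mm over their backs; the gripper's body (75 mm by 190 mm) begins 51 mm behind the grasp point.
Start: joints at [1.231, 0.321, -0.07, 1.45, 0.023, 1.371, -0.057], TCP at [0.225, -0.61, 0.223] pointing down, gripper open.
Joint ranges: [-2.86, 2.86], [-0.3, 2.09], [-1.38, 1.24], [0.06, 2.45], [-1.56, 4.7], [0.09, 2.05], [-2.69, 2.69]. Speed limits (rad/s): [2.57, 2.57, 3.14, 3.14, 3.14, 3.14, 3.14].

## Interface

Orientations are given as a rotation vector (axis times angle).
In Python, from bench import ctrl gives the robot as it stands.
- The arm moves only by the tool play_rows, never from a script. Its arguments are lists of equal length, an entry for each row: "translation": the shift along the tool's x, y, z in mm, a list of three; "turn": the turn, a rotation vector about the tool's x, y, z in rad, a list of three; "fingers": the opening, from -1 (shut) to 1 (fully open), so that 0 is half open. In form: {"translation": [[dx, dy, dz], ...], "turn": [[wx, wy, wz], ...], "fingers": [fingers, ...]}. A call has exactly 10 rows; each row shifts and turns the commanded pose from where the row before left it, along the tool's axes as they then stand; what a row does not reach is not made up. A row lasts 1/12 s, in which the tool goes at most 41.7 mm and 7.16 degrees, less where a joint would pass 70% of its speed; a pose out of reach is approached as far as the arm can. A call with a gripper value outside its range is refused whole. The fingers move at their own pace and stop on an object; "grip_force" is the grip in N (left out, the last holds). Time passes only in rows, so rows that do not move let the fingers close, or fill a call up. It gives the time, the measured TCP pose, the force and the opening at its end, in the units of the state.
- ctrl.get_state(): the state, without advancing time (a new reading comes with each control period).
- ctrl.get_image(name): name is "scene" or "top"; returns the picture (400x640x3 uint8, blue, green, red); there is no depth.
- ctrl.camera_info(name): a dict with "camera_matrix" (3x3 intrinsics, pixels), "R" (3x3) and "t" (3): a world point X has camera coordinates R X + t. Camera axes: x right, y down, z forward; pixel columns grow to the right and rows downward; lengths in m; the calibration is good to about 2 mm. A picture is of the moment at which its call begins. camera_info takes no time and is no camera call.
- ctrl.close_job(): hands the job in, once; it reports no verdict.
The state is a dict: "time": time; "joint_positions": joint angles; "qd": joint speeds; "joint_torque": joint torques, N m; "position": TCP position; "tool_rot": TCP orientation; "ft_force": force on the tool from outside, world axes, zero at the start; "torque": the same for the moment, N m; "grip_width": opening from 0.0 (shut) to 1.0 (fully open).
Only numpy, scipy, OpenCV 4.12 (cv2) and the standard library are available. Lean on these libraries where they do the work, as an engineer would, in place of code of your own. Each camera call takes 0.05 s, during which the arm holds its last target.

## Working session

There is one attempt and no reset: what is moved stays moved. The work goes in short steps, Python scripts to look and compute and a tool call to move; the robot and the scene stay as the last step left them, time stands still between calls to the robot, and variables do not carry over. Pictures are saved under pics/ and viewed, and the job is handed in when it is done.

Besides the shell and the picture viewer there is one more tool, called after ">>>" as a command line: name --argument value ..., lists and objects as JSON in quotes. play_rows: Moves the arm, as the interface text tells. Its arguments: {"type":"object","properties":{"translation":{"type":"array"},"turn":{"type":"array"},"fingers":{"type":"array"},"grip_force":{"type":"number"}},"required":["translation","turn","fingers"]}

```bash
mkdir -p pics; ls
python3 - <<'E'
from bench import ctrl
import cv2,numpy as np
s=ctrl.get_state();print(s)
for n in("scene","top"):
    im=ctrl.get_image(n);cv2.imwrite(f"pics/{n}0.png",im)
    c=ctrl.camera_info(n);print(n,c)
E
```

```text
pics
{'time': 0.0, 'joint_positions': array([ 1.23107191,  0.32185776, -0.07009459,  1.45171766,  0.02261126,
        1.37082334, -0.05689137]), 'qd': array([ 0.00043291, -0.00015274, -0.00092235,  0.00140358,  0.00032053,
        0.00217001,  0.00177863]), 'joint_torque': array([-1.70156400e-04, -4.91291785e+01, -4.04079678e-01, -3.12535036e+01,
       -6.39421446e-02,  4.36438539e-02,  1.85059243e-04]), 'position': array([ 0.22496809, -0.60920315,  0.22141763]), 'tool_rot': array([-0.36327895,  2.03102893, -2.02697866]), 'ft_force': array([-0.19669208,  0.14136276,  0.4148662 ]), 'torque': array([-0.03578   ,  0.01551796, -0.01768023]), 'grip_width': 1.00327842480139}
scene {'camera_matrix': array([[427.75617363,   0.        , 323.79206179],
       [  0.        , 427.75617363, 204.19584376],
       [  0.        ,   0.        ,   1.        ]]), 'R': array([[-0.75812777, -0.65175493,  0.02139609],
       [-0.4259475 ,  0.47008877, -0.7730364 ],
       [ 0.49377222, -0.59517397, -0.63400074]]), 't': array([0.41195156, 0.28338735, 0.94943525])}
top {'camera_matrix': array([[451.65057678,   0.        , 319.80961937],
       [  0.        , 451.65057678, 193.55073009],
       [  0.        ,   0.        ,   1.        ]]), 'R': array([[-0.02338965, -0.99972525, -0.00153556],
       [-0.98840417,  0.02335524, -0.15003907],
       [ 0.15003371, -0.00199161, -0.98867888]]), 't': array([-0.00408828,  0.54022572,  1.36639846])}
```

View pics/scene0.png

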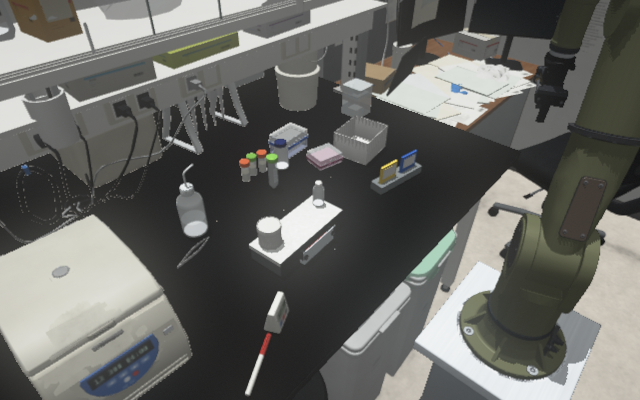

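View pics/top0.png

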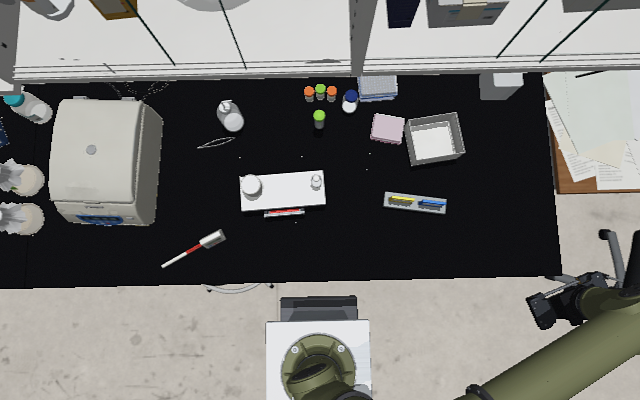

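The scene view shows the shelf around (297,228) and the dock with the yellow and blue holders around (397,175). In the top view the shelf is around (283,190) and the dock around (415,203). I'll enlarge both areas.

Run:
```python
import cv2,numpy as np
def crop(n,x0,y0,w,h,k,out):
    im=cv2.imread(f"pics/{n}0.png")[y0:y0+h,x0:x0+w]
    cv2.imwrite(out,cv2.resize(im,None,fx=k,fy=k,interpolation=cv2.INTER_CUBIC))
crop("top",230,160,100,65,8,"pics/c_top_rack.png")
crop("top",375,180,80,45,10,"pics/c_top_dock.png")
crop("scene",240,170,110,100,6,"pics/c_sc_rack.png")
crop("scene",360,140,70,60,10,"pics/c_sc_dock.png")
```

```text
(no output)
```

View pics/c_top_rack.png

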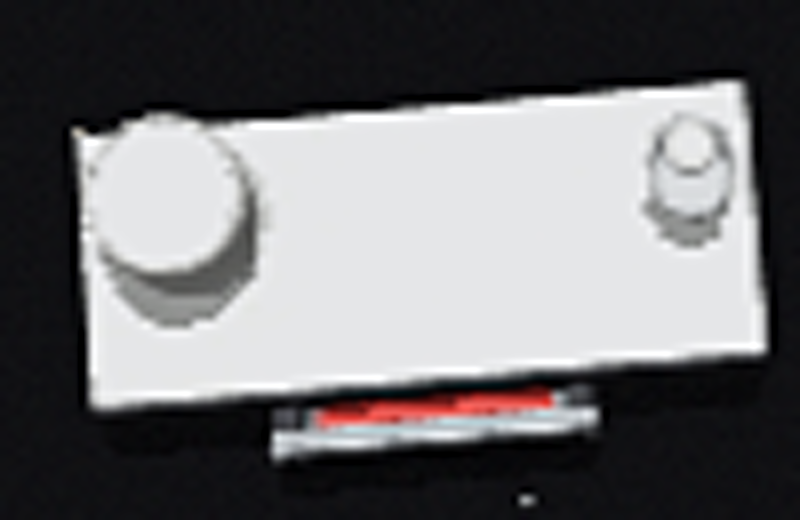

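View pics/c_top_dock.png

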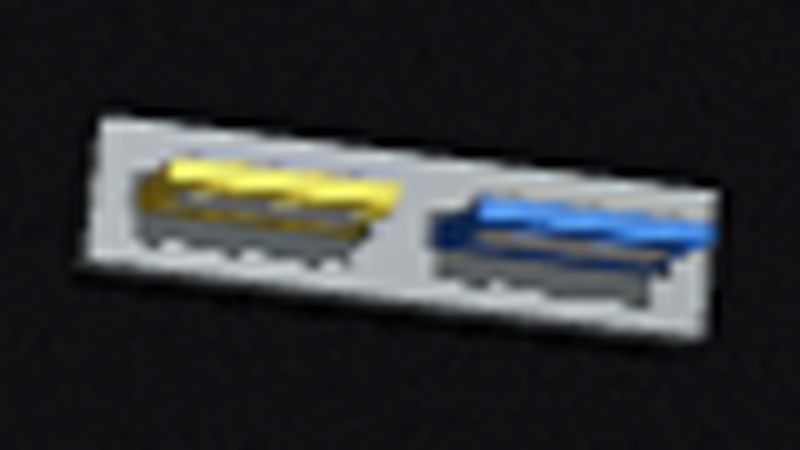

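View pics/c_sc_rack.png

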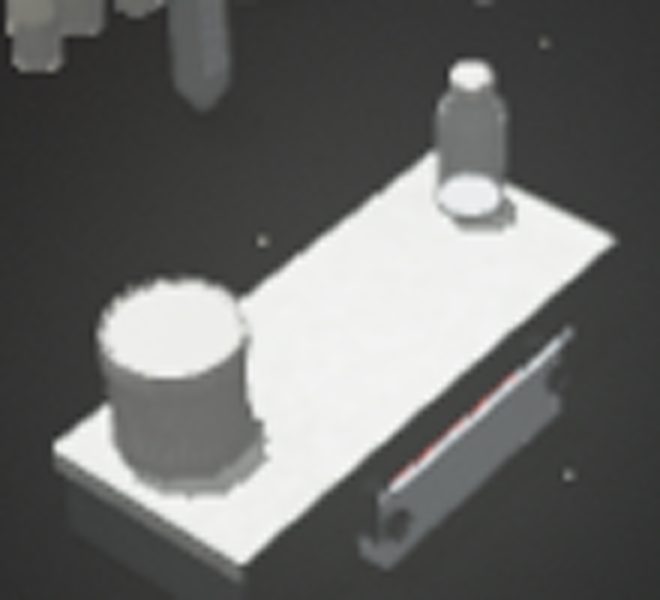

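View pics/c_sc_dock.png

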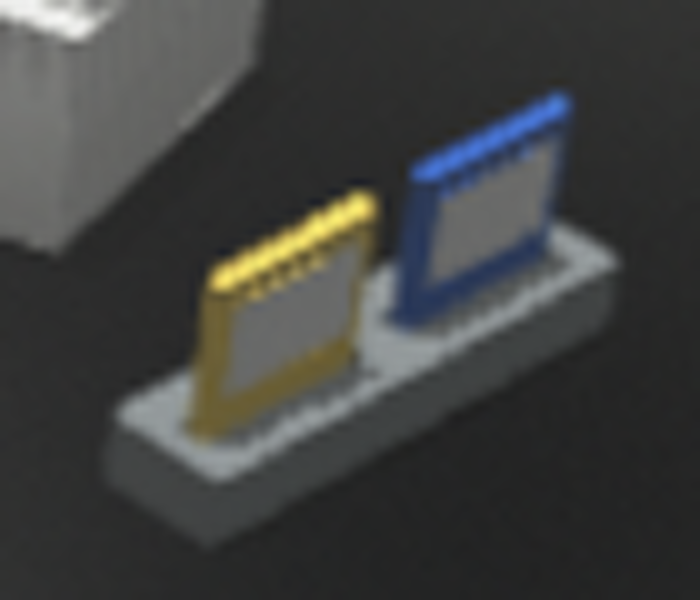

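```bash
cat > h.py <<'E'
import numpy as np,cv2
from scipy.optimize import least_squares
from bench import ctrl
C={n:ctrl.camera_info(n) for n in("scene","top")}
def proj(n,X):
    c=C[n];p=(c["camera_matrix"]@(c["R"]@np.atleast_2d(X).T+c["t"][:,None]));return (p[:2]/p[2]).T
def w(pose,L):
    x,y,a=pose;L=np.atleast_2d(L);c,s=np.cos(a),np.sin(a)
    return np.c_[x+c*L[:,0]-s*L[:,1],y+s*L[:,0]+c*L[:,1],L[:,2]]
def fit(obs,p0):
    # obs: (cam, off, k, (u,v) crop, local xyz)
    def un(o): return (np.array(o[3])+.5)/o[2]-.5+np.array(o[1])
    f=lambda p:np.concatenate([proj(o[0],w(p,o[4]))[0]-un(o) for o in obs])
    r=least_squares(f,p0,loss="soft_l1",f_scale=.5);return r.x,f(r.x).reshape(-1,2)
E
python3 - <<'E'
from h import *
np.set_printoptions(precision=4,suppress=True)
T=("top",(230,160),8);S=("scene",(240,170),6)
rack=[T+((75,130),(.11625,.13,.05)),T+((743,80),(.11625,-.13,.05)),T+((767,354),(.00525,-.13,.05)),T+((93,410),(.00525,.13,.05)),
S+((243,566),(.00525,.13,.05)),S+((53,445),(.11625,.13,.05)),S+((615,240),(.00525,-.13,.05))]
TD=("top",(375,180),10);SD=("scene",(360,140),10)
dock=[TD+((102,117),(.023,.096,.026)),TD+((720,188),(.023,-.096,.026)),TD+((708,340),(-.023,-.096,.026)),TD+((85,262),(-.023,.096,.026)),
SD+((215,482),(-.023,.096,.026)),SD+((118,412),(.023,.096,.026)),SD+((620,262),(-.023,-.096,.026)),SD+((557,222),(.023,-.096,.026))]
bl=[TD+((480,212),(0,.035,.082)),TD+((718,236),(0,-.035,.082)),SD+((420,167),(0,.035,.082)),SD+((564,103),(0,-.035,.082))]
for nm,o,p0 in(("rack",rack,(.55,0,0)),("dock",dock,(.55,-.3,0)),("blue",bl,(.55,-.35,0))):
    for sel in("","top","scene"):
        oo=[q for q in o if sel in q[0]]
        p,r=fit(oo,p0);print(nm,sel,p, np.abs(r).max());
        if sel=="":print(r.round(2).tolist())
        if nm=="dock":print("  blue slot",w(p,(0,-.047,0)))
    if nm=="rack":
        p,_=fit(o,p0)
        for c,off,k in(T,S):
            for y in(-.052,.052):
              q=proj(c,w(p,(-.016,y,.053)))[0];print(c,y,(q-np.array(off)+.5)*k-.5)
E
```

```text
rack  [0.4917 0.0962 0.062 ] 1.6234403149069578
[[0.19, 0.24], [-0.13, -0.52], [-0.03, 0.39], [0.05, 0.56], [-0.15, -0.06], [-1.62, -0.19], [0.4, -0.33]]
rack top [0.4922 0.0965 0.058 ] 0.5572163222538222
rack scene [0.4911 0.096  0.0652] 1.4284064634764206
top -0.052 [569.0632 428.1594]
top 0.052 [298.527  451.2496]
scene -0.052 [554.9124 341.578 ]
scene 0.052 [406.21   474.3823]
dock  [ 0.5065 -0.3146 -0.154 ] 4.400000779530728
[[0.56, 0.23], [-0.45, 0.98], [-0.56, 0.23], [0.66, 0.1], [0.14, -0.13], [-0.88, -0.06], [0.03, -0.28], [-4.4, -2.33]]
  blue slot [[ 0.4993 -0.361   0.    ]]
dock top [ 0.5077 -0.3145 -0.1452] 0.664182216675556
  blue slot [[ 0.5009 -0.361   0.    ]]
dock scene [ 0.4998 -0.314  -0.2151] 2.8104377327312022
  blue slot [[ 0.4898 -0.3599  0.    ]]
blue  [ 0.4999 -0.3615 -0.1428] 0.624751226117354
[[0.31, -0.16], [-0.31, 0.18], [0.03, 0.52], [-0.05, -0.62]]
blue top [ 0.5    -0.3615 -0.1265] 0.2976036851245567
blue scene [ 0.4998 -0.3614 -0.1718] 0.4678894586562308
```

```bash
cat >> h.py <<'E'
from scipy.spatial.transform import Rotation as Ro
def tgt(a,flip=1):
    # tool y down, tool z = flip*(cos a, sin a,0)
    z=flip*np.array([np.cos(a),np.sin(a),0]);y=np.array([0,0,-1.]);x=np.cross(y,z)
    return Ro.from_matrix(np.c_[x,y,z])
def need(P,a,flip=1):
    s=ctrl.get_state();R=Ro.from_rotvec(s["tool_rot"]);Rt=tgt(a,flip)
    print("t",round(s["time"],2),"pos",s["position"].round(4),"F",s["ft_force"].round(2),"grip",round(s["grip_width"],3))
    print("turn(tool)",(R.inv()*Rt).as_rotvec().round(4),"shift cur tool mm",(R.inv().apply(P-s["position"])*1000).round(1),
     "in target tool",(Rt.inv().apply(P-s["position"])*1000).round(1))
    return R
E
python3 - <<'E'
from h import *
R=need(np.array([.5,-.3613,.045]),-.145);print(R.as_matrix().round(3));need(np.array([.5,-.3613,.045]),-.145,-1)
E
```

```text
t 0.1 pos [ 0.225  -0.6093  0.2216] F [ 0.4  -0.39 -0.05] grip 1.001
turn(tool) [ 1.6000e-03 -1.0719e+00 -9.0000e-04] shift cur tool mm [-343.9  176.8 -137. ] in target tool [-285.1  176.6  236.3]
[[-0.938 -0.001  0.347]
 [-0.347  0.002 -0.938]
 [ 0.    -1.    -0.002]]
t 0.1 pos [ 0.225  -0.6093  0.2216] F [ 0.4  -0.39 -0.05] grip 1.001
turn(tool) [1.0000e-03 2.0697e+00 1.8000e-03] shift cur tool mm [-343.9  176.8 -137. ] in target tool [ 285.1  176.6 -236.3]
```

Run:
```python
from h import *
s=ctrl.get_state();R=Ro.from_rotvec(s["tool_rot"])
d=(np.array([.5,-.3613,.13])-s["position"])*1000/20
for i in range(20): 
    print((R.inv().apply(d)).round(0));R=R*Ro.from_rotvec([0,-.0536,0])
```

```text
[-17.   5.  -7.]
[-18.   5.  -6.]
[-18.   5.  -5.]
[-18.   5.  -4.]
[-18.   5.  -3.]
[-18.   5.  -2.]
[-18.   5.  -1.]
[-19.   5.  -0.]
[-18.   5.   1.]
[-18.   5.   2.]
[-18.   5.   3.]
[-18.   5.   4.]
[-18.   5.   5.]
[-18.   5.   6.]
[-17.   5.   7.]
[-17.   5.   8.]
[-16.   5.   9.]
[-16.   5.   9.]
[-15.   5.  10.]
[-15.   5.  11.]
```

>>> play_rows --translation '[[-17,5,-7],[-18,5,-6],[-18,5,-5],[-18,5,-4],[-18,5,-3],[-18,5,-2],[-18,5,-1],[-19,5,0],[-18,5,1],[-18,5,2]]' --turn '[[0,-0.0536,0],[0,-0.0536,0],[0,-0.0536,0],[0,-0.0536,0],[0,-0.0536,0],[0,-0.0536,0],[0,-0.0536,0],[0,-0.0536,0],[0,-0.0536,0],[0,-0.0536,0]]' --fingers '[0,0,0,0,0,0,0,0,0,0]' --grip_force 50

```text
time: 0.93
position: [0.3635, -0.4855, 0.1721]
tool_rot: [-0.81, 1.687, -1.687]
ft_force: [0.4, -1.1, -0.7]
grip_width: 0.509
```

>>> play_rows --translation '[[-18,5,3],[-18,5,4],[-18,5,5],[-18,5,6],[-17,5,7],[-17,5,8],[-16,5,9],[-16,5,9],[-15,5,10],[-15,5,11]]' --turn '[[0,-0.0536,0],[0,-0.0536,0],[0,-0.0536,0],[0,-0.0536,0],[0,-0.0536,0],[0,-0.0536,0],[0,-0.0536,0],[0,-0.0536,0],[0,-0.0536,0],[0,-0.0536,0]]' --fingers '[0,0,0,0,0,0,0,0,0,0]'

```text
time: 1.77
position: [0.5016, -0.363, 0.122]
tool_rot: [-1.14, 1.311, -1.312]
ft_force: [-0.3, -0.5, -0.1]
grip_width: 0.499
```

Run:
```python
from h import *
need(np.array([.5,-.3613,.045]),-.145)
```

```text
t 1.77 pos [ 0.5016 -0.363   0.122 ] F [-0.27 -0.54 -0.09] grip 0.499
turn(tool) [0.     0.0051 0.0001] shift cur tool mm [-1.5 77.  -1.8] in target tool [-1.5 77.  -1.8]
```

>>> play_rows --translation '[[-1.5,8,-1.8],[0,10,0],[0,10,0],[0,10,0],[0,10,0],[0,10,0],[0,9,0],[0,7,0],[0,3,0],[0,0,0]]' --turn '[[0,0.005,0],[0,0,0],[0,0,0],[0,0,0],[0,0,0],[0,0,0],[0,0,0],[0,0,0],[0,0,0],[0,0,0]]' --fingers '[0,0,0,0,0,0,0,0,0,0]'

```text
time: 2.6
position: [0.4983, -0.3622, 0.0445]
tool_rot: [-1.135, 1.32, -1.318]
ft_force: [0.3, 0.4, 0.4]
grip_width: 0.503
```

Run:
```python
from h import *
need(np.array([.5,-.3613,.045]),-.145)
im=ctrl.get_image("scene")[110:200,350:470];cv2.imwrite("pics/g1.png",cv2.resize(im,None,fx=6,fy=6,interpolation=cv2.INTER_CUBIC))
```

```text
t 2.6 pos [ 0.4983 -0.3622  0.0445] F [0.27 0.4  0.37] grip 0.503
turn(tool) [ 0.0013 -0.005  -0.0007] shift cur tool mm [-1.1 -0.5  1.6] in target tool [-1.1 -0.5  1.6]
```

View pics/g1.png

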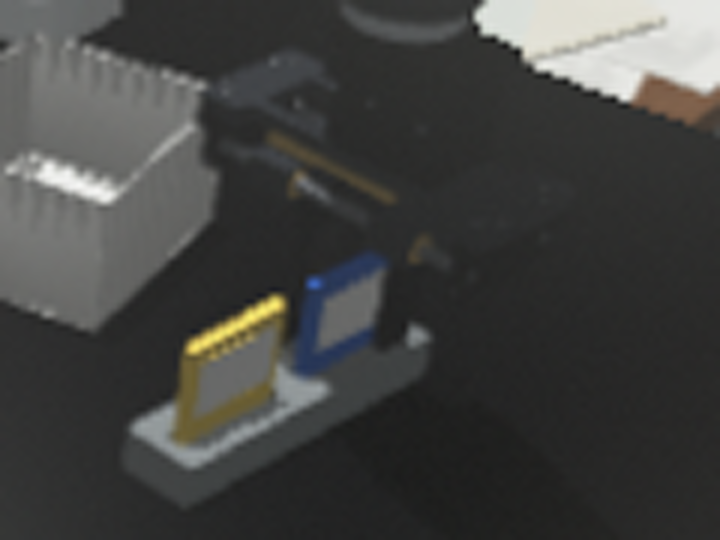

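The fingers stand either side of the blue plate (blue around (340,310) in the crop), and yellow is clear. I'll make a small correction and close.

>>> play_rows --translation '[[-1,0,1.5],[0,0,0],[0,0,0],[0,0,0],[0,0,0],[0,0,0],[0,0,0],[0,0,0],[0,0,0],[0,0,0]]' --turn '[[0,0,0],[0,0,0],[0,0,0],[0,0,0],[0,0,0],[0,0,0],[0,0,0],[0,0,0],[0,0,0],[0,0,0]]' --fingers '[0,0,-0.5,-1,-1,-1,-1,-1,-1,-1]' --grip_force 50

```text
time: 3.48
position: [0.5004, -0.3617, 0.0455]
tool_rot: [-1.135, 1.319, -1.319]
ft_force: [0.2, -1.0, -0.7]
grip_width: 0.086
```

Run:
```python
from h import *
need(np.array([.5,-.3613,.16]),-.145)
```

```text
t 3.48 pos [ 0.5004 -0.3617  0.0455] F [ 0.23 -0.99 -0.68] grip 0.086
turn(tool) [ 0.     -0.005   0.0001] shift cur tool mm [  -0.3 -114.5   -0.5] in target tool [  -0.3 -114.5   -0.5]
```

>>> play_rows --translation '[[0,-4,0],[0,-8,0],[0,-12,0],[0,-14,0],[0,-14,0],[0,-14,0],[0,-14,0],[0,-14,0],[0,-10,0],[0,-6,0]]' --turn '[[0,0,0],[0,0,0],[0,0,0],[0,0,0],[0,0,0],[0,0,0],[0,0,0],[0,0,0],[0,0,0],[0,0,0]]' --fingers '[-1,-1,-1,-1,-1,-1,-1,-1,-1,-1]'

```text
time: 4.32
position: [0.5014, -0.3622, 0.1585]
tool_rot: [-1.134, 1.315, -1.322]
ft_force: [-0.0, 0.0, -0.4]
grip_width: 0.088
```

Run:
```python
from h import *
R=need(np.array([.4917,.0962,.14]),.06)
s=ctrl.get_state()
d=(np.array([.4917,.0962,.15])-s["position"])*1000/20
for i in range(20): 
    print((R.inv().apply(d)).round(0).tolist(),end=', ');R=R*Ro.from_rotvec([0,-.0103,0])
im=ctrl.get_image("scene")[60:200,330:490];cv2.imwrite("pics/g2.png",cv2.resize(im,None,fx=5,fy=5,interpolation=cv2.INTER_CUBIC)[:600])
print(s["joint_positions"])
```

```text
t 4.32 pos [ 0.5014 -0.3622  0.1585] F [-0.02  0.03 -0.38] grip 0.088
turn(tool) [-0.003  -0.2099  0.0023] shift cur tool mm [-451.8   17.4  -78.1] in target tool [-458.1   18.5   17.8]
[-23.0, 0.0, -4.0], [-23.0, 0.0, -4.0], [-23.0, 0.0, -3.0], [-23.0, 0.0, -3.0], [-23.0, 0.0, -3.0], [-23.0, 0.0, -3.0], [-23.0, 0.0, -3.0], [-23.0, 0.0, -2.0], [-23.0, 0.0, -2.0], [-23.0, 0.0, -2.0], [-23.0, 0.0, -2.0], [-23.0, 0.0, -1.0], [-23.0, 0.0, -1.0], [-23.0, 0.0, -1.0], [-23.0, 0.0, -1.0], [-23.0, 0.0, -0.0], [-23.0, 0.0, -0.0], [-23.0, 0.0, 0.0], [-23.0, 0.0, 0.0], [-23.0, 0.0, 1.0], [ 0.90925937  0.3157282  -0.39760795  1.60960628  0.12819031  1.23829583
  0.33788924]
```

View pics/g2.png

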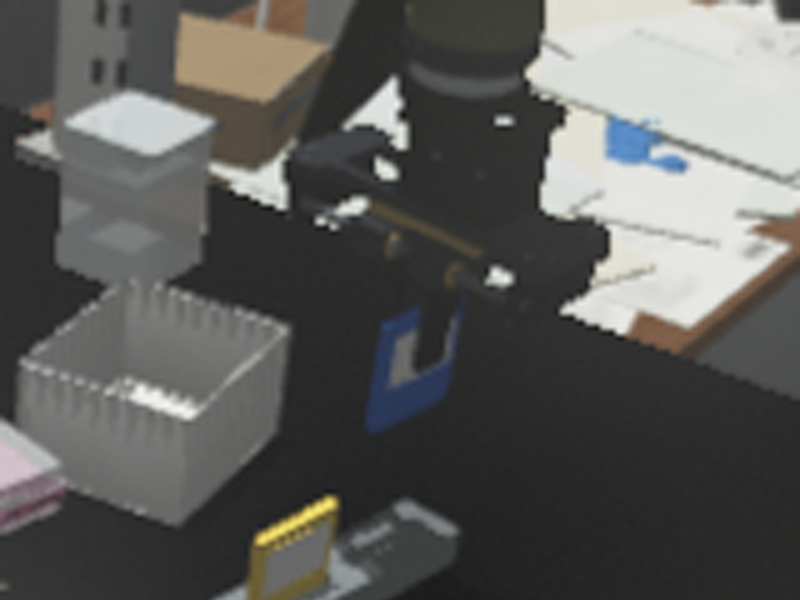

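The blue holder is out and hanging upright, card toward the camera (420,370 in the crop), with yellow still docked. Next I'll carry it to above the slot.

>>> play_rows --translation '[[-15,0,-3],[-23,0,-4],[-23,0,-4],[-23,0,-3],[-23,0,-3],[-23,0,-3],[-23,0,-3],[-23,0,-3],[-23,0,-2],[-23,0,-2]]' --turn '[[0,-0.01,0],[0,-0.01,0],[0,-0.01,0],[0,-0.01,0],[0,-0.01,0],[0,-0.01,0],[0,-0.01,0],[0,-0.01,0],[0,-0.01,0],[0,-0.01,0]]' --fingers '[-1,-1,-1,-1,-1,-1,-1,-1,-1,-1]'

```text
time: 5.2
position: [0.493, -0.1353, 0.1553]
tool_rot: [-1.186, 1.245, -1.245]
ft_force: [0.1, 0.2, -0.8]
grip_width: 0.086
```

>>> play_rows --translation '[[-23,0,-2],[-23,0,-2],[-23,0,-1],[-23,0,-1],[-23,0,-1],[-23,0,0],[-23,0,0],[-23,0,0],[-20,0,0],[-12,0,1]]' --turn '[[0,-0.01,0],[0,-0.01,0],[0,-0.01,0],[0,-0.01,0],[0,-0.01,0],[0,-0.01,0],[0,-0.01,0],[0,-0.01,0],[0,-0.01,0],[0,-0.01,0]]' --fingers '[-1,-1,-1,-1,-1,-1,-1,-1,-1,-1]'

```text
time: 6.03
position: [0.4881, 0.0822, 0.1555]
tool_rot: [-1.234, 1.169, -1.169]
ft_force: [0.2, 0.7, -0.6]
grip_width: 0.096
```

Run:
```python
from h import *
R=need(np.array([.4917,.0962,.11]),.06)
```

```text
t 6.03 pos [0.4881 0.0822 0.1555] F [ 0.18  0.7  -0.64] grip 0.096
turn(tool) [ 0.0001 -0.0057 -0.0003] shift cur tool mm [-13.8  45.5   4.4] in target tool [-13.8  45.5   4.5]
```

>>> play_rows --translation '[[-7,4,2],[-7,6,2.5],[0,8,0],[0,8,0],[0,8,0],[0,5,0],[0,2,0],[0,0,0],[0,0,0],[0,0,0]]' --turn '[[0,-0.005,0],[0,0,0],[0,0,0],[0,0,0],[0,0,0],[0,0,0],[0,0,0],[0,0,0],[0,0,0],[0,0,0]]' --fingers '[-1,-1,-1,-1,-1,-1,-1,-1,-1,-1]'

```text
time: 6.87
position: [0.4933, 0.0927, 0.1149]
tool_rot: [-1.234, 1.168, -1.169]
ft_force: [-0.0, 1.3, -0.2]
grip_width: 0.085
```

Run:
```python
from h import *
R=need(np.array([.4917,.0962,.11]),.06)
im=ctrl.get_image("scene");cv2.imwrite("pics/s3.png",im);cv2.imwrite("pics/s3c.png",cv2.resize(im[150:275,240:370],None,fx=6,fy=6,interpolation=cv2.INTER_CUBIC)[150:750])
im=ctrl.get_image("top");cv2.imwrite("pics/t3.png",im);cv2.imwrite("pics/t3c.png",cv2.resize(im[160:230,230:330],None,fx=8,fy=8,interpolation=cv2.INTER_CUBIC))
```

```text
t 6.87 pos [0.4933 0.0927 0.1149] F [-0.03  1.31 -0.2 ] grip 0.085
turn(tool) [-0.0007 -0.0053  0.0001] shift cur tool mm [-3.6  4.9 -1.4] in target tool [-3.6  4.9 -1.4]
```

View pics/s3c.png

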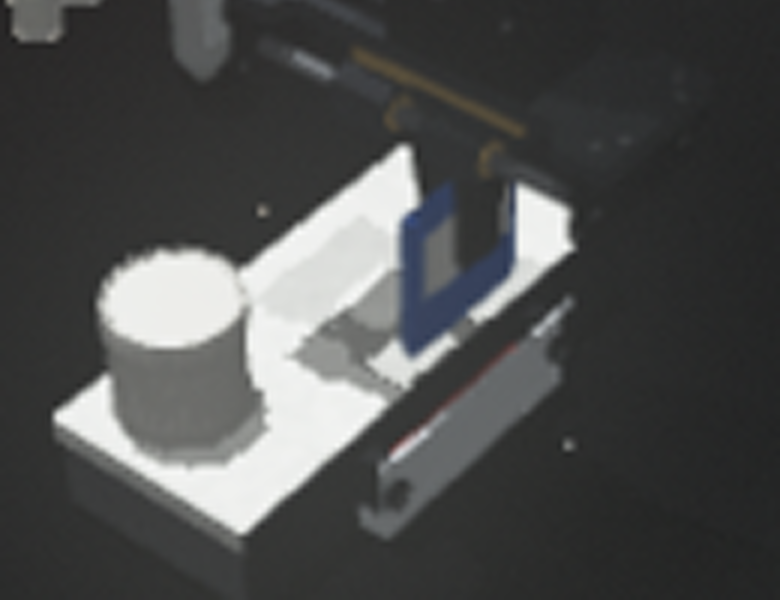

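View pics/t3c.png

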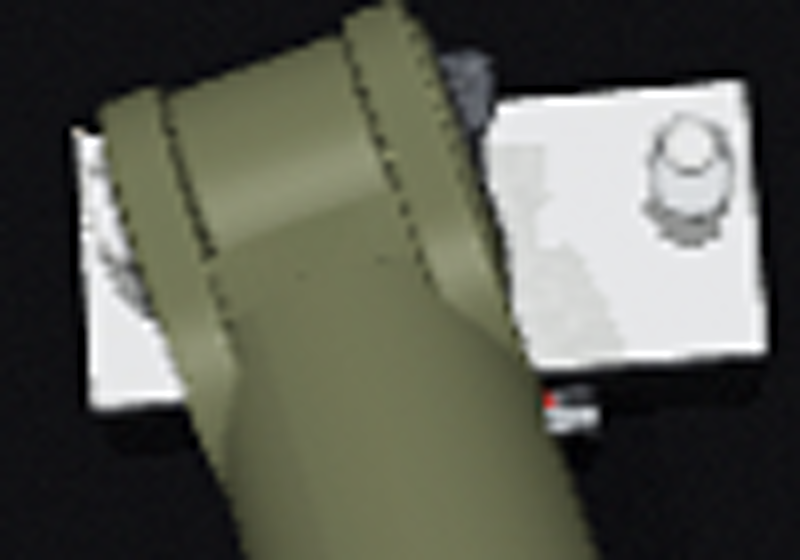

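Run:
```python
from h import *
s=ctrl.get_state();R=Ro.from_rotvec(s["tool_rot"]);z=R.apply([0,0,1]);a=np.arctan2(z[1],z[0]);P=s["position"];print(P,a)
zu=P[2]-.0395
L={"cardface TL":(-.004,.035,.076),"TR":(-.004,-.035,.076),"BL shoulder":(-.004,.035,.005),"BR sh":(-.004,-.035,.005),"footL":(-.0025,.033,0),"footR":(-.0025,-.033,0)}
for k,l in L.items():
    q=proj("scene",w((P[0],P[1],a),np.array(l)+[0,0,zu]))[0];c=(q-[240,150]+.5)*6-.5-[0,150];print(k,c.round(0))
p=(.4917,.0962,.06)
for k,l in {"flareL":(-.016,.052,.053),"flareR":(-.016,-.052,.053),"stripBackL":(.0045,.046,.03),"blockL top":(0,.052,.042)}.items():
    q=proj("scene",w(p,l))[0];c=(q-[240,150]+.5)*6-.5-[0,150];print(k,c.round(0))
```

```text
[0.49329123 0.09276532 0.11496251] 0.05493471846286254
cardface TL [411. 225.]
TR [518. 139.]
BL shoulder [411. 355.]
BR sh [514. 268.]
footL [412. 360.]
footR [508. 278.]
flareL [406. 444.]
flareR [555. 312.]
stripBackL [377. 453.]
blockL top [376. 446.]
```

Run:
```python
import cv2
im=cv2.imread("pics/s3.png")
cv2.imwrite("pics/s3d.png",cv2.resize(im[175:245,295:345],None,fx=8,fy=8,interpolation=cv2.INTER_CUBIC))
im=cv2.imread("pics/top0.png")
cv2.imwrite("pics/t0d.png",cv2.resize(im[200:222,258:312],None,fx=14,fy=14,interpolation=cv2.INTER_CUBIC))
```

```text
(no output)
```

View pics/s3d.png

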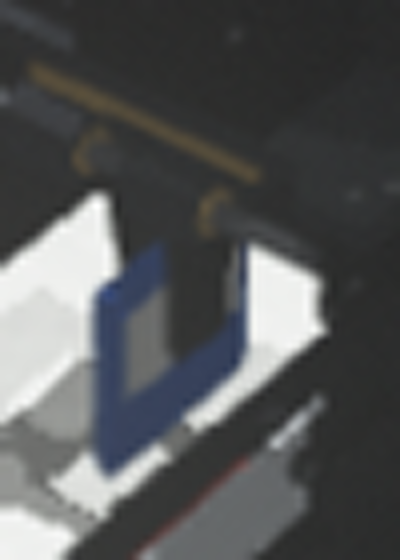

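View pics/t0d.png

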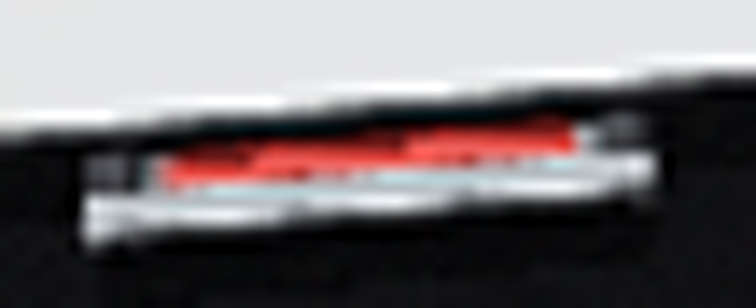

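Run:
```python
from h import *
from scipy.ndimage import map_coordinates
def edge(cam,im,p,lx,z,ys,rng=.009):
    # find position in local x of strongest/half-level edge along local x
    out=[]
    d=np.arange(-rng,rng,.0003)
    for y in ys:
        uv=proj(cam,w(p,np.c_[lx+d,0*d+y,0*d+z]))
        v=map_coordinates(im,[uv[:,1],uv[:,0]],order=1)
        lo,hi=v.min(),v.max();h=(lo+hi)/2
        i=np.where((v[:-1]-h)*(v[1:]-h)<=0)[0];out.append((round(lo),round(hi),(d[i]*1000).round(1).tolist()))
    return out
p=(.4917,.0962,.06)
for cam in("top","scene"):
    im=cv2.cvtColor(cv2.imread(f"pics/{cam}0.png"),cv2.COLOR_BGR2GRAY).astype(float)
    print(cam,"front");[print(y,r) for y,r in zip(np.arange(-.12,.125,.02),edge(cam,im,p,.00525,.05,np.arange(-.12,.125,.02)))]
    print(cam,"back");[print(y,r) for y,r in zip(np.arange(-.04,.07,.02),edge(cam,im,p,.11625,.05,np.arange(-.04,.07,.02)))]
    print(cam,"lip");[print(y,r) for y,r in zip(np.arange(-.05,.055,.02),edge(cam,im,p,-.016,.053,np.arange(-.05,.055,.02)))]
```

```text
top front
-0.12 (10, 243, [2.1])
-0.09999999999999999 (11, 236, [1.8])
-0.07999999999999999 (9, 243, [2.4])
-0.059999999999999984 (15, 235, [1.5])
-0.03999999999999998 (14, 242, [2.4])
-0.019999999999999976 (6, 234, [-8.1, 1.5])
2.7755575615628914e-17 (18, 240, [2.1])
0.020000000000000018 (6, 244, [-8.1, 1.5])
0.040000000000000036 (10, 239, [1.8])
0.06000000000000005 (8, 243, [1.8])
0.08000000000000004 (11, 237, [1.8])
0.10000000000000003 (7, 242, [2.1])
0.12000000000000005 (10, 237, [1.5])
top back
-0.04 (4, 238, [-1.8])
-0.02 (0, 245, [-1.8])
0.0 (6, 239, [-1.8])
0.019999999999999997 (1, 245, [-1.5])
0.04 (8, 239, [-2.1])
0.060000000000000005 (1, 241, [-1.5])
top lip
-0.05 (5, 197, [-1.5])
-0.030000000000000002 (5, 207, [-0.3])
-0.010000000000000002 (3, 210, [-1.5])
0.009999999999999995 (7, 205, [-0.3])
0.03 (1, 228, [-1.2])
0.05 (7, 193, [-0.6, 8.1])
scene front
-0.12 (59, 241, [-0.3])
-0.09999999999999999 (60, 241, [-0.6])
-0.07999999999999999 (63, 242, [-0.0])
-0.059999999999999984 (64, 239, [-0.6])
-0.03999999999999998 (66, 242, [-0.0])
-0.019999999999999976 (67, 241, [-0.0])
2
[... 294 characters left out ...]
 [-3.6])
-0.02 (66, 239, [-3.9])
0.0 (66, 238, [-3.9])
0.019999999999999997 (219, 238, [-7.5])
0.04 (237, 237, [-9.0, -8.7, -8.4, -8.1, -7.8, -7.5, -7.2, -6.9, -6.6, -6.3, -6.0, -5.7, -5.4, -5.1, -4.8, -4.5, -4.2, -3.9, -3.6, -3.0, -2.7, -2.4, -2.1, -1.8, -1.5, -1.2, -0.9, -0.6, -0.3, -0.0, 0.3, 0.6, 0.9, 1.2, 1.5, 1.8, 2.1, 2.4, 2.7, 3.0, 3.3, 3.6, 3.9, 4.2, 4.5, 4.8, 5.1, 5.4, 5.7, 6.0, 6.3, 6.6, 6.9, 7.2, 7.5, 7.8, 8.1, 8.4])
0.060000000000000005 (237, 238, [0.9])
scene lip
-0.05 (63, 188, [-3.9, 1.5])
-0.030000000000000002 (66, 170, [-5.7, 1.5])
-0.010000000000000002 (68, 179, [-4.8, 1.8])
0.009999999999999995 (69, 182, [-5.4, 2.1])
0.03 (68, 198, [-4.5, 1.5])
0.05 (68, 196, [-4.5, 1.8])
```

Run:
```python
from h import *
ps=[];im=[]
for i in range(6):
    s=ctrl.get_state();ps.append(np.r_[s["position"],s["tool_rot"]])
    im.append(ctrl.get_image("scene").astype(float))
ps=np.array(ps);print(ps[:,:3].round(4),ps.std(0).round(4));m=ps.mean(0)
im=np.mean(im,0);np.save("s4.npy",im)
z=Ro.from_rotvec(m[3:]).apply([0,0,1]);a=np.arctan2(z[1],z[0]);print("mean",m[:3].round(4),"yaw",a)
from scipy.ndimage import map_coordinates
# bottom edge of plate: vertical image profiles of (blue - red) 
f=im[...,0]-im[...,2]
zu=m[2]-.0395
def prof(yl):
    q=proj("scene",w((m[0],m[1],a),np.array((-.004,yl,.005))+[0,0,zu]))[0]
    d=np.arange(-4,4,.1);v=map_coordinates(f,[q[1]+d,0*d+q[0]],order=1);h=(v.max()+v.min())/2
    i=np.where((v[:-1]-h)*(v[1:]-h)<=0)[0];return d[i].round(1).tolist(),round(v.min()),round(v.max())
for y in np.arange(-.03,.031,.01): print(y.round(2),prof(y))
e=proj("scene",w((m[0],m[1],a),np.array([(-.004,0,.005),(-.003,0,.005),(-.004,0,.006),(-.0025,0,0)])+[0,0,zu]));print(e-e[0])
```

```text
[[0.4933 0.0928 0.115 ]
 [0.4932 0.0928 0.1149]
 [0.4932 0.0928 0.1149]
 [0.4932 0.0928 0.1148]
 [0.4931 0.0928 0.1147]
 [0.493  0.0928 0.1147]] [0.0001 0.     0.0001 0.0002 0.0001 0.0001]
mean [0.4932 0.0928 0.1148] yaw 0.05500224518551308
-0.03 ([0.5], -1, 36)
-0.02 ([0.7], -1, 36)
-0.01 ([0.8], -1, 35)
0.0 ([0.9], -1, 35)
0.01 ([0.9], -2, 34)
0.02 ([0.8], -1, 34)
0.03 ([0.7], -1, 35)
[[ 0.          0.        ]
 [-0.30951558 -0.16686216]
 [ 0.00440569 -0.29194497]
 [-0.48476106  1.20418773]]
```

Run:
```python
from h import *
from scipy.ndimage import map_coordinates
for n in C: print(n,-C[n]["R"].T@C[n]["t"])
im=cv2.imread("pics/top0.png").astype(float);f=im[...,2]-im[...,0]
d=np.arange(-.02,.012,.0002)
for px,a in((.4895,.06),):
  for y in np.arange(-.04,.041,.01):
    uv=proj("top",w((px,.0962,a),np.c_[d,0*d+y,0*d+.03]))
    v=map_coordinates(f,[uv[:,1],uv[:,0]],order=1);h=v.max()/2;i=np.where((v[:-1]-h)*(v[1:]-h)<=0)[0]
    print(round(y,2),round(v.max()),(d[i]*1000).round(1))
# y ends of the strip / yaw
for z,x in((.03,0.002),):
    t=np.arange(-.06,.06,.0003);uv=proj("top",w((.4895,.0962,.06),np.c_[0*t+x,t,0*t+z]))
    v=map_coordinates(f,[uv[:,1],uv[:,0]],order=1);h=v.max()/2;i=np.where((v[:-1]-h)*(v[1:]-h)<=0)[0];print("red y",t[i])
# scene lip stripe & red
im=cv2.imread("pics/scene0.png").astype(float);f=im[...,2]-im[...,0]
d=np.arange(-.03,.02,.0003)
for y in (-.03,-.01,.01,.03):
    uv=proj("scene",w((.489,.0962,.06),np.c_[d,0*d+y,0*d+.053]));g=map_coordinates(im.mean(2),[uv[:,1],uv[:,0]],order=1);r=map_coordinates(f,[uv[:,1],uv[:,0]],order=1)
    print(y,[(round(x*1000,1),round(a),round(b)) for x,a,b in zip(d[::5],g[::5],r[::5])])
```

```text
scene [-0.0357847   0.7003534   0.81219724]
top [ 0.32885991 -0.01398292  1.43197799]
-0.04 154 [-2.2  4. ]
-0.03 152 [-2.4  4.4]
-0.02 148 [-3.   5.2]
-0.01 146 [-2.6  5.4]
0.0 155 [-2.2  4. ]
0.01 152 [-2.4  4.4]
0.02 151 [-3.   5.4]
0.03 151 [-2.6  4. ]
0.04 158 [-2.2  4. ]
red y [-0.0453  0.045 ]
-0.03 [(np.float64(-30.0), 67, 0), (np.float64(-28.5), 68, 0), (np.float64(-27.0), 73, -1), (np.float64(-25.5), 80, -2), (np.float64(-24.0), 93, -3), (np.float64(-22.5), 104, -4), (np.float64(-21.0), 107, -3), (np.float64(-19.5), 109, -3), (np.float64(-18.0), 132, -5), (np.float64(-16.5), 161, -6), (np.float64(-15.0), 169, -7), (np.float64(-13.5), 153, -6), (np.float64(-12.0), 126, -4), (np.float64(-10.5), 102, -2), (np.float64(-9.0), 79, 0), (np.float64(-7.5), 67, 0), (np.float64(-6.0), 66, -1), (np.float64(-4.5), 66, 0), (np.float64(-3.0), 66, 1), (np.float64(-1.5), 66, 0), (np.float64(0.0), 67, 0), (np.float64(1.5), 72, 0), (np.float64(3.0), 81, 0), (np.float64(4.5), 115, -1), (np.float64(6.0), 165, -1), (np.float64(7.5), 206, 0), (np.float64(9.0), 231, 0), (np.float64(10.5), 240, 0),
[... 2379 characters left out ...]
 -5), (np.float64(-16.5), 158, -5), (np.float64(-15.0), 192, -5), (np.float64(-13.5), 182, 4), (np.float64(-12.0), 140, 15), (np.float64(-10.5), 101, 19), (np.float64(-9.0), 76, 10), (np.float64(-7.5), 69, 3), (np.float64(-6.0), 68, 1), (np.float64(-4.5), 68, -1), (np.float64(-3.0), 69, 0), (np.float64(-1.5), 69, 1), (np.float64(0.0), 69, 1), (np.float64(1.5), 70, 0), (np.float64(3.0), 80, 0), (np.float64(4.5), 109, 0), (np.float64(6.0), 156, 0), (np.float64(7.5), 206, 1), (np.float64(9.0), 237, 1), (np.float64(10.5), 240, 0), (np.float64(12.0), 241, 1), (np.float64(13.5), 241, 0), (np.float64(15.0), 240, 0), (np.float64(16.5), 240, 0), (np.float64(18.0), 240, 0), (np.float64(19.5), 240, 0)]
```

Using image edges, I refined the rack to x≈0.489, y≈0.096, yaw 0.06. The held plate's bottom edge matches its predicted position to about 0.1 px. I'll shift sideways and come down to just above the lip.

>>> play_rows --translation '[[-3.6,3,-4],[0,4,0],[0,4,0],[0,4,0],[0,3,0],[0,0,0],[0,0,0],[0,0,0],[0,0,0],[0,0,0]]' --turn '[[0,-0.005,0],[0,0,0],[0,0,0],[0,0,0],[0,0,0],[0,0,0],[0,0,0],[0,0,0],[0,0,0],[0,0,0]]' --fingers '[-1,-1,-1,-1,-1,-1,-1,-1,-1,-1]'

```text
time: 8.1
position: [0.489, 0.0962, 0.0967]
tool_rot: [-1.237, 1.165, -1.165]
ft_force: [0.1, 0.4, -0.4]
grip_width: 0.089
```

Run:
```python
from h import *
R=need(np.array([.489,.0962,.06]),.06)
im=ctrl.get_image("scene");cv2.imwrite("pics/s5c.png",cv2.resize(im[175:245,290:350],None,fx=8,fy=8,interpolation=cv2.INTER_CUBIC))
R=need(np.array([.489,.0962,.06]),.06)
```

```text
t 8.1 pos [0.489  0.0962 0.0967] F [ 0.13  0.42 -0.38] grip 0.089
turn(tool) [-0.0004  0.      0.0001] shift cur tool mm [-0.  36.7  0. ] in target tool [-0.  36.7  0. ]
t 8.15 pos [0.4889 0.0962 0.0967] F [ 0.12  0.47 -0.51] grip 0.087
turn(tool) [-0.0003  0.      0.0001] shift cur tool mm [-0.  36.7  0.1] in target tool [-0.  36.7  0.1]
```

View pics/s5c.png

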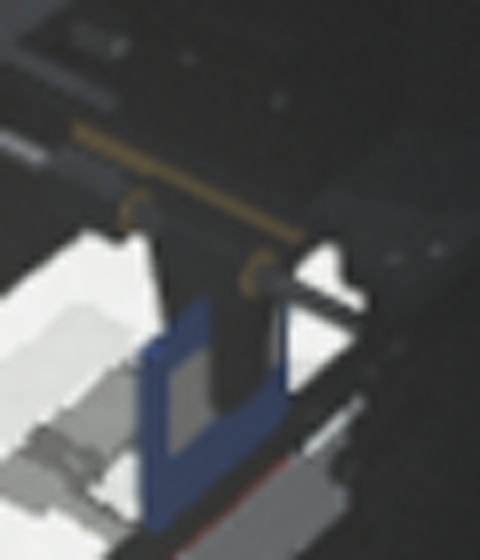

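The plate hangs over the black gap, parallel to the lip (bottom edge from (150,525) to (285,400) in the crop). I'll lower it to just above the strip and watch the sideways force.

>>> play_rows --translation '[[0,3,0],[0,3,0],[0,3,0],[0,3,0],[0,3,0],[0,3,0],[0,3,0],[0,3,0],[0,1,0],[0,0,0]]' --turn '[[0,0,0],[0,0,0],[0,0,0],[0,0,0],[0,0,0],[0,0,0],[0,0,0],[0,0,0],[0,0,0],[0,0,0]]' --fingers '[-1,-1,-1,-1,-1,-1,-1,-1,-1,-1]' --grip_force 60

```text
time: 8.98
position: [0.4888, 0.0962, 0.0713]
tool_rot: [-1.237, 1.165, -1.165]
ft_force: [1.2, 0.0, -1.2]
grip_width: 0.086
```

Run:
```python
from h import *
R=need(np.array([.489,.0962,.0615]),.06)
print(ctrl.get_state()["torque"])
im=ctrl.get_image("scene");cv2.imwrite("pics/s6c.png",cv2.resize(im[175:245,290:350],None,fx=8,fy=8,interpolation=cv2.INTER_CUBIC))
```

```text
t 8.98 pos [0.4888 0.0962 0.0713] F [ 1.2   0.02 -1.23] grip 0.086
turn(tool) [ 0.      0.0001 -0.0001] shift cur tool mm [-0.   9.8  0.2] in target tool [-0.   9.8  0.2]
[ 0.07208922 -0.20152215 -0.04011245]
```

View pics/s6c.png

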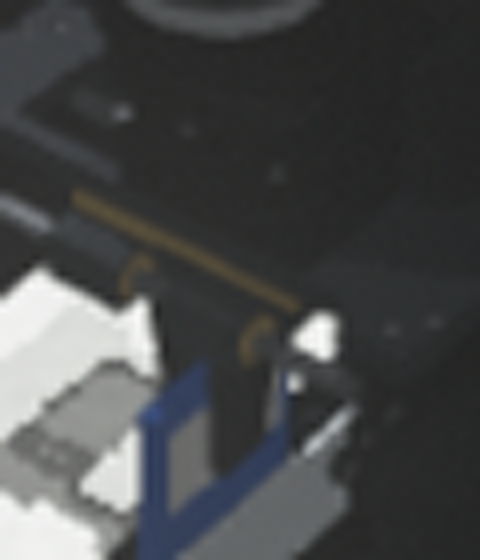

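The plate is now behind the lip and forces are about 1 N. I'll press down.

>>> play_rows --translation '[[0,1,0.2],[0,1,0],[0,1,0],[0,1,0],[0,1,0],[0,1,0],[0,1,0],[0,1,0],[0,0,0],[0,0,0]]' --turn '[[0,0,0],[0,0,0],[0,0,0],[0,0,0],[0,0,0],[0,0,0],[0,0,0],[0,0,0],[0,0,0],[0,0,0]]' --fingers '[-1,-1,-1,-1,-1,-1,-1,-1,-1,-1]'

```text
time: 9.87
position: [0.489, 0.0962, 0.0638]
tool_rot: [-1.237, 1.165, -1.165]
ft_force: [-2.8, -0.1, 6.2]
grip_width: 0.087
```

Run:
```python
from h import *
R=need(np.array([.489,.0962,.0615]),.06)
```

```text
t 9.87 pos [0.489  0.0962 0.0638] F [-2.83 -0.12  6.17] grip 0.087
turn(tool) [-0.      0.      0.0003] shift cur tool mm [-0.   2.3 -0. ] in target tool [-0.   2.3 -0. ]
```

>>> play_rows --translation '[[0,0.5,-0.3],[0,0.5,0],[0,0.5,0],[0,0.5,0],[0,0.5,0],[0,0.5,0],[0,0,0],[0,0,0],[0,0,0],[0,0,0]]' --turn '[[0,0,0],[0,0,0],[0,0,0],[0,0,0],[0,0,0],[0,0,0],[0,0,0],[0,0,0],[0,0,0],[0,0,0]]' --fingers '[-1,-1,-1,-1,-1,-1,-1,-1,-1,-1]'

```text
time: 10.7
position: [0.4891, 0.0962, 0.0615]
tool_rot: [-1.237, 1.164, -1.166]
ft_force: [-2.5, -0.1, 9.3]
grip_width: 0.085
```

Run:
```python
from h import *
R=need(np.array([.489,.0962,.0615]),.06)
```

```text
t 10.7 pos [0.4891 0.0962 0.0615] F [-2.52 -0.12  9.25] grip 0.085
turn(tool) [-0.0006 -0.0001  0.0006] shift cur tool mm [-0.  -0.  -0.1] in target tool [-0.  -0.  -0.1]
```

>>> play_rows --translation '[[0,0.5,-0.3],[0,0.5,0],[0,0.5,0],[0,0.5,0],[0,0,0],[0,0,0],[0,0,0],[0,0,0],[0,0,0],[0,0,0]]' --turn '[[0,0,0],[0,0,0],[0,0,0],[0,0,0],[0,0,0],[0,0,0],[0,0,0],[0,0,0],[0,0,0],[0,0,0]]' --fingers '[-1,-1,-1,-1,-1,-1,-1,-1,-1,-1]'

```text
time: 11.53
position: [0.4892, 0.0962, 0.0613]
tool_rot: [-1.237, 1.163, -1.167]
ft_force: [-6.6, -2.3, 23.9]
grip_width: 0.086
```

Run:
```python
from h import *
R=need(np.array([.489,.0962,.0615]),.06)
```

```text
t 11.53 pos [0.4892 0.0962 0.0613] F [-6.59 -2.29 23.95] grip 0.086
turn(tool) [-0.001  -0.0001  0.0017] shift cur tool mm [ 0.  -0.2 -0.2] in target tool [ 0.  -0.2 -0.2]
```

The force jumped to 24 N with the TCP at 61.3 mm, against 61.5 mm predicted for the stop. I'll relieve the sideways load slightly, then check with images.

>>> play_rows --translation '[[0,0,-0.3],[0,0,-0.3],[0,0,0],[0,0,0],[0,0,0],[0,0,0],[0,0,0],[0,0,0],[0,0,0],[0,0,0]]' --turn '[[0,0,0],[0,0,0],[0,0,0],[0,0,0],[0,0,0],[0,0,0],[0,0,0],[0,0,0],[0,0,0],[0,0,0]]' --fingers '[-1,-1,-1,-1,-1,-1,-1,-1,-1,-1]'

```text
time: 12.37
position: [0.4892, 0.0963, 0.0613]
tool_rot: [-1.236, 1.163, -1.167]
ft_force: [-6.5, -1.6, 21.6]
grip_width: 0.085
```

Run:
```python
from h import *
R=need(np.array([.489,.0962,.0615]),.06)
im=ctrl.get_image("scene");cv2.imwrite("pics/s7.png",im);cv2.imwrite("pics/s7c.png",cv2.resize(im[175:265,240:350],None,fx=6.5,fy=6.5,interpolation=cv2.INTER_CUBIC))
im=ctrl.get_image("top");cv2.imwrite("pics/t7.png",im)
R=need(np.array([.489,.0962,.0615]),.06)
P=ctrl.get_state()["position"]
for k,l in {"TL":(-.004,.035,.098),"TR":(-.004,-.035,.098)}.items():
    q=proj("scene",w((P[0],P[1],.06),l))[0];print(k,((q-[240,175]+.5)*6.5-.5).round(0))
```

```text
t 12.37 pos [0.4892 0.0963 0.0613] F [-6.53 -1.55 21.6 ] grip 0.085
turn(tool) [-0.0022 -0.0001  0.0014] shift cur tool mm [ 0.  -0.2 -0.2] in target tool [ 0.  -0.2 -0.2]
t 12.47 pos [0.4891 0.0962 0.0613] F [-6.23 -1.51 22.1 ] grip 0.085
turn(tool) [-0.0021 -0.0001  0.0015] shift cur tool mm [-0.  -0.2 -0.1] in target tool [-0.  -0.2 -0.1]
TL [448. 361.]
TR [560. 266.]
```

View pics/s7c.png

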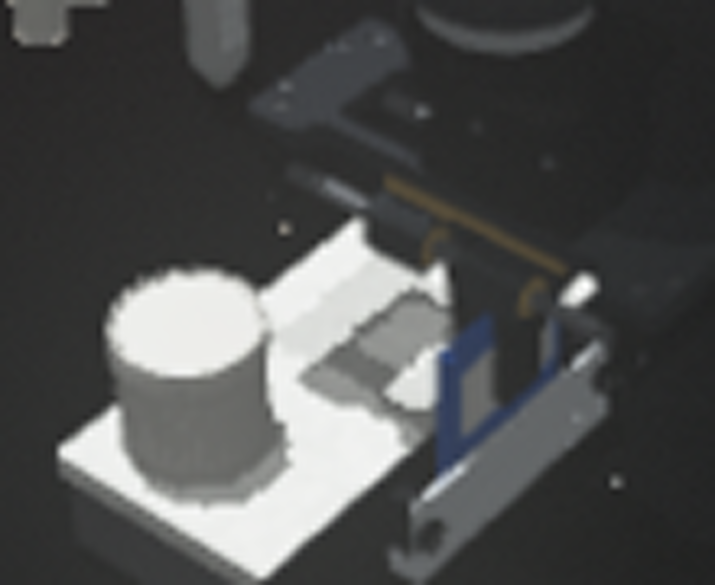

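View pics/s7.png

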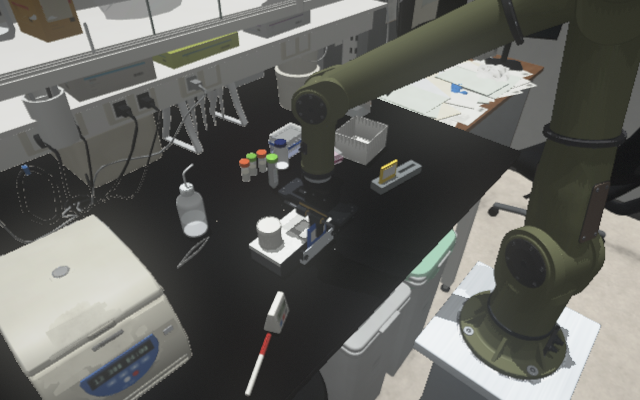

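View pics/t7.png

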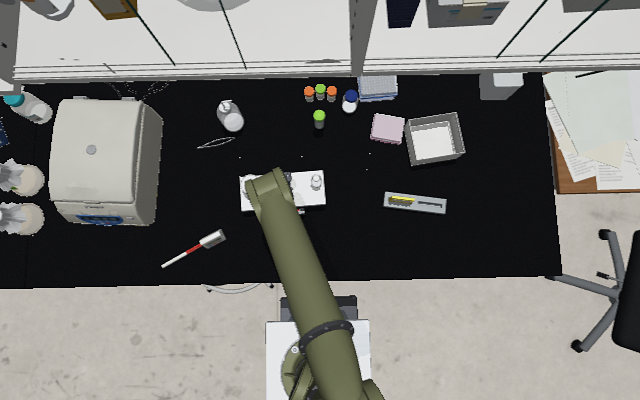

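The plate's top-left corner shows at about (445,360) in the crop. The prediction for an underside at 22 mm is (448,361), so it is at the stop. The card faces the robot, yellow is in the dock at (388,172), and the jar, dropper and timer haven't moved. The force holds at about 22 N, so I'll hand it in.

Run:
```python
from bench import ctrl
print(ctrl.close_job())
s=ctrl.get_state();print(s["time"],s["position"],s["ft_force"])
```

```text
the job is handed in; nothing more can be done
None
the job is handed in; nothing more can be done
```

The blue holder is in the slot behind the metal lip, upright with its white card facing the robot, and pressed down to the stop. I handed the job in at about 12.5 s, with the arm still gripping at 60 N and pressing.

**Seating:** The push force rose from 9 N to about 22–24 N over the last 0.2 mm of travel. The TCP ended 61.3 mm above the worktop, against 61.5 mm predicted for the stop. The plate's top corner in the last picture is also where it should be with the foot at the stop.

**Sideways load:** A steady side force of about 6.5 N remained, so the plate is probably leaning lightly on the board edge; a 0.6 mm correction did not remove it. Any tilt is about 0.002 rad.

**Measurement disagreement:** The two cameras differed by about 2 mm on the shelf's distance from the robot (0.488 m and 0.490 m). I used 0.489 m and the holder went in without jamming.

**Other items:** In the last pictures the yellow holder is still in the dock, and the jar, dropper bottle and timer have not moved.

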